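# Close up the end-effector case

## Task

Close up the end-effector case: push the upright hold-down flap over with the fingertips until it lies flat on the tools, and only then push the lid over and press it fully shut. Do it all by pushing, without pinching, gripping or lifting anything; keep the case where it stands, the end effectors in their foam and everything else on the desk where it is.

Things in the scene. Friction and masses are not known exactly. Their poses are not given: they have to be found in the camera images.
- case: Open end-effector carrying case, dark plastic, 290 (its x) x 220 (its y) x 80 mm high, loose on the desk, about 2.8 kg without the tools. Origin: centre of its underside, z up. Front wall (folded carry handle, two draw latches that stay undone) at y = -110 mm, back wall (lid hinge) at y = +110 mm. Foam with cut-outs up to z = 56 mm.
- flap (a joint): Hold-down flap, rad: 0 = flat over the end effectors, 1.57 = upright, at most 1.75 (leaning out over the front wall); starts 1.35 to 1.72. Stiff hinge: it stays where it is left and takes 1 to 3 N near its free edge. Folding moves its free edge towards the back of the case and down.
- flap_hinge (a point): Middle of the flap's hinge line, which runs along the case's x at y = -95, z = 64 mm of the case. Flap: plain aluminium plate 220 mm along x, 5 mm thick, reaching 145 mm from the hinge, its middle 70 mm (a tab) 155 mm. At angle q its outer (later upper) face at distance r from the hinge is at case y = -95 + r cos q - 2.5 sin q, z = 64 + r sin q + 2.5 cos q (mm).
- flap_edge (a point): Middle of the tab's free edge on the flap's outer (later upper) face, 155 mm from the flap's hinge. Its axes: x along the hinge, y from the hinge to the free edge, z out of the outer face.
- lid (a joint): Lid of the case, rad: 0 = shut on the rim, 1.57 = upright over the back wall, at most 1.85; starts 1.50 to 1.82. Stiff hinge: it stays where it is left, must be pushed all the way down, and takes 1 to 6 N near its free edge. Shutting moves its free edge towards the front of the case and down.
- lid_hinge (a point): Middle of the lid's hinge line, along the case's x at y = 110, z = 82 mm of the case. Lid: dark shell 290 mm along x, reaching 220 mm from the hinge, 26 mm thick, open towards the case. At angle q its outer face at distance r from the hinge is at case y = 110 - r cos q + 26 sin q, z = 82 + r sin q + 26 cos q (mm); shut, its top is 108 mm above the desk.
- lid_edge (a point): Middle of the lid's free edge on its outer face, 220 mm from the lid's hinge. Its axes: x along the hinge, y from the free edge to the hinge, z out of the outer face.
- sucker_mid (a point): Centre of a small white suction tool with a black rubber cup, 95 x 28 x 28 mm, loose in a foam cut-out of the case, below the flap. Leave it in its cut-out.
- gripper_mid (a point): Centre of the body side of a small black two-jaw gripper, 100 x 40 x 28 mm, loose in a foam cut-out. Leave it in its cut-out.
- pump_mid (a point): Centre of a white pump with a steel motor, 120 x 46 x 30 mm, loose in a foam cut-out. Leave it in its cut-out.
- cups_mid (a point): Centre of a stack of black rubber suction cups, 44 mm across, 30 mm high, loose in a round foam cut-out. Leave it in its cut-out.
- estop: Bystander: emergency-stop station, grey box 66 x 66 mm with a red mushroom button, 76 mm high, in front of the case. Origin: centre of its underside.
- stood_cup: Bystander: white suction tool standing on its rubber cup, 40 mm across, 82 mm high, in front of the case. Origin: centre of its underside.
- parts_tray: Bystander: low grey four-part tray with screws, 130 x 90 x 28 mm, behind the case (lid side). Origin: centre of its underside.
- driver: Bystander: screwdriver lying behind the case, 190 mm long, about 30 mm high.
- old_gripper: Bystander: black two-jaw gripper lying at the case's end away from the robot, 100 x 40 x 30 mm. Origin: underside.
- screw_jar: Bystander: small clear jar with a metal cap, 48 mm across, 62 mm high, at the case's end away from the robot. Origin: centre of its underside.
- spanner: Bystander: spanner lying in front of the case, 140 mm long.

How it is judged:
On the way, in this order (a step that is already met when the one before it is completed fails the run):
1. the flap lies flat (below 0.07 rad) while the lid still stands open (above 0.9 rad) (value of joint flap below 0.07 rad and value of joint lid above 0.9 rad), for 0.2 s.
2. the lid is shut (below 0.04 rad) over the flat flap (value of joint flap below 0.07 rad and value of joint lid below 0.04 rad), for 0.2 s.
At the end, for the whole second after the job is handed in: flap below 0.07 rad, lid below 0.04 rad (its free edge within about 9 mm of the rim) and at rest, the case level and within 30 mm of where it stood, the four end effectors in their cut-outs (all of step 2 and distance of case from where it was at the start of the episode below 0.03 m and angle between case's own z axis and vertical below 0.03 rad and linear speed of case below 0.02 m/s and velocity of joint lid below 0.05 rad/s and z of each of sucker_mid, gripper_mid, pump_mid, cups_mid in the frame of case below 0.05 m); the robot touches nothing.
It fails at once if the lid is brought down (below 0.8 rad) while the flap is not folded flat (value of joint lid below 0.8 rad and value of joint flap above 0.15 rad).
It fails at once if the case is shoved more than 30 mm, lifted or tipped (distance of case from where it was at the start of the episode above 0.03 m or angle between case's own z axis and vertical above 0.12 rad).
It fails at once if an end effector is taken out of its cut-out (z of any of sucker_mid, gripper_mid, pump_mid, cups_mid in the frame of case above 0.055 m).
It fails at once if a bystander on the desk is moved more than 30 mm, or lifted (distance of any of estop, stood_cup, parts_tray, driver, old_gripper, screw_jar, spanner from where it was at the start of the episode above 0.03 m).
It fails at once if the flap or the lid is pinched between the fingers (its plate, wall or edge is between the pads and they press on it with over 25 N) ((contact force between the fingers and flap above 25 N and z of the grasp point in the frame of flap_edge between -0.008 and 0.004 m and y of the grasp point in the frame of flap_edge between -0.155 and 0.02 m and x of the grasp point in the frame of flap_edge between -0.16 and 0.16 m) or (contact force between the fingers and lid above 25 N and z of the grasp point in the frame of lid_edge between -0.05 and 0.004 m and y of the grasp point in the frame of lid_edge between -0.02 and 0.22 m and x of the grasp point in the frame of lid_edge between -0.16 and 0.16 m)).
It also fails if it takes over 54 s, if anything falls off the work surface, if the arm or the gripper's body presses on something with over 40 N, if the wrist force passes 120 N, or if a joint passes its speed limit or range.

## Robot

A 6-joint arm with a two-finger parallel gripper is mounted at the origin on the work surface. World frame = base frame: x ahead of the robot, y to its left, z up, the work surface at z = 0. Lengths are in m, angles in rad, forces in N, time in s.
With the tool pointing down it reaches from about 0.25 to 0.725 m from the base axis. Payload 4 kg.
Tool frame: the origin (TCP) lies at the very end of the fingers, on their centre line; the grasp point (between the pads) lies 19 mm behind it; z points along the fingers, x is the direction in which the jaws open and shut, and the axes are right-handed (so a half turn about z gives the same grasp; the last joint's range is limited). The gripper opens to 85 mm and grips with 20 to 120 N. Pads are 22 mm wide; open, the fingers measure 114 mm over their backs; the gripper's body (76 mm by 85 mm) begins 54 mm behind the grasp point. The pads swing forward as they close: fully open they stand 13 mm farther back than shut.
Start: joints at [-1.116, 0.241, 0.005, 1.335, 0, 1.571], TCP at [0.22, -0.449, 0.231] pointing down, gripper open.
Joint ranges: [-2.72, 2.72], [-1.05, 1.87], [-1.09, 1.28], [-1.99, 2.15], [-1.42, 1.44], [-3.14, 3.14]. Speed limits (rad/s): [2.79, 2.79, 3.14, 3.14, 3.14, 3.14].

## Interface

Orientations are given as a unit quaternion [x, y, z, w].
In Python, from workcell import bot, imaging, order gives the robot as it stands.
- The arm moves only by the tool carry_out, never from a script. Its argument "moves" is a list of rows, each a list of 5 numbers: the shift along the tool's x, y, z scaled (see below), then the turn about the tool's z scaled (see below), then the opening, from -1 (shut) to 1 (fully open). In form: [[tx, ty, tz, roll, hand], ...]. A call has 1 to 20 rows; each row is the pose to reach, as a shift and turn from the pose commanded when the call began, along the tool's axes at that moment; what a row does not reach only later rows make up. The controller multiplies each number of a shift by 0.1 m and each number of a turn by 90 degrees. A row lasts 1/10 s, in which the tool goes at most 50 mm and 8.59 degrees, less where a joint would pass 70% of its speed; a pose out of reach is approached as far as the arm can. A call with a number of a shift or a turn outside -1 to 1 is refused whole. A call with a gripper value outside its range is refused whole. The fingers move at their own pace and stop on an object; the grip force is fixed at half the most. Time passes only in rows, so rows that repeat a pose let the fingers close. It gives the time, the measured TCP pose, the force and the opening at its end, in the units of the state.
- bot.get_obs(): the state, without advancing time (a new reading comes with each control period).
- imaging.camera(name): name is "side" or "top"; returns the picture (480x640x3 uint8, red, green, blue); there is no depth.
- imaging.camera_model(name): a dict with "fovy" (degrees; the focal length in pixels is half the picture's height over the tangent of half this angle, whatever the lens; pixels are square), "cx", "cy" (the principal point, pixels), "eye" and "rotation" of the camera in the world. Camera axes: x right, y up, looking along -z (the intrinsics and any distortion apply to the point x, -y, -z); pixel columns grow to the right and rows downward; lengths in m; the calibration is good to about 2 mm. A picture is of the moment at which its call begins. camera_model takes no time and is no camera call.
- order.job_done(): hands the job in, once; it reports no verdict.
The state is a dict: "clock": time; "joint_pos": joint angles; "joint_vel": joint speeds; "tau": joint torques, N m; "eef_pos": TCP position; "tool_rot": TCP orientation; "ft_force": force on the tool from outside, world axes, zero at the start; "ft_torque": the same for the moment, N m; "grip_width": finger opening in m.
Only numpy, scipy, OpenCV 4.12 (cv2) and the standard library are available. Lean on these libraries where they do the work, as an engineer would, in place of code of your own. Each camera call takes 0.05 s, during which the arm holds its last target.

## Working session

There is one attempt and no reset: what is moved stays moved. The work goes in short steps, Python scripts to look and compute and a tool call to move; the robot and the scene stay as the last step left them, time stands still between calls to the robot, and variables do not carry over. Pictures are saved under pics/ and viewed, and the job is handed in when it is done.

Besides the shell and the picture viewer there is one more tool, called after "Call:" by a JSON object that holds its "name" and its "arguments", one argument or row to a line. carry_out: Moves the arm, as the interface text tells. Its arguments: {"type":"object","properties":{"moves":{"type":"array","items":{"type":"array","items":{"type":"number","minimum":-1,"maximum":1}}}},"required":["moves"]}

```bash
mkdir -p pics; ls
python3 - <<'E'
from workcell import bot, imaging, order
import cv2
for n in("side","top"):
    cv2.imwrite(f"pics/{n}0.png",imaging.camera(n)[:,:,::-1]); print(imaging.camera_model(n))
print(bot.get_obs())
E
```

```text
pics
{'fovy': 57.44865250608279, 'cx': 316.275629307285, 'cy': 238.91050821482472, 'eye': array([1.14520794, 0.34515351, 0.90643144]), 'rotation': array([0.16011923, 0.27280456, 0.81097088, 0.49220497])}
{'fovy': 54.23580707770958, 'cx': 312.0759844059907, 'cy': 237.06712103909973, 'eye': array([0.45345563, 0.05705093, 1.1278107 ]), 'rotation': array([ 0.0435098 , -0.05197412, -0.70344876,  0.70750649])}
{'clock': 0.1, 'joint_pos': array([-1.11599469e+00,  2.41336275e-01,  3.85673920e-03,  1.33518306e+00,
       -1.63162252e-05,  1.57080307e+00]), 'joint_vel': array([ 0.00023897, -0.00247641,  0.00276522, -0.0003796 ,  0.00065948,
       -0.00057767]), 'tau': array([ 1.55191797e-04, -3.73137832e+01,  2.53009915e+01,  1.08470689e-02,
       -7.37288246e-06,  3.81490722e-06]), 'eef_pos': array([ 0.21939164, -0.44867324,  0.2305018 ]), 'tool_rot': array([ 8.48315044e-01, -5.29490997e-01, -7.95913282e-04, -4.87159254e-04]), 'ft_force': array([-1.66485542,  0.05906495,  0.60918371]), 'ft_torque': array([ 0.05732884,  0.02688286, -0.00585665]), 'grip_width': 0.0851921824102953}
```

View pics/side0.png

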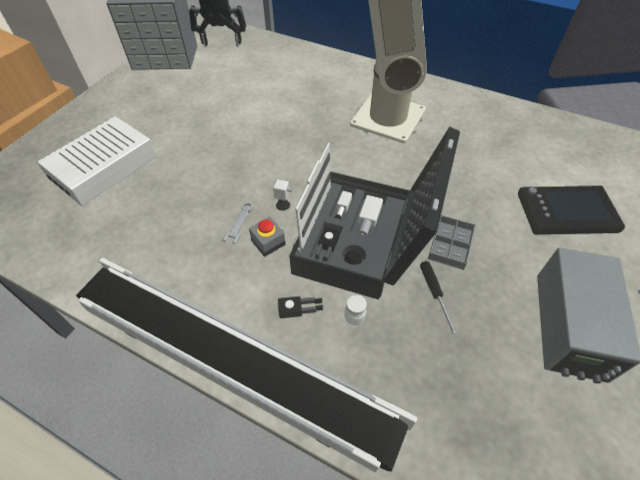

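View pics/top0.png

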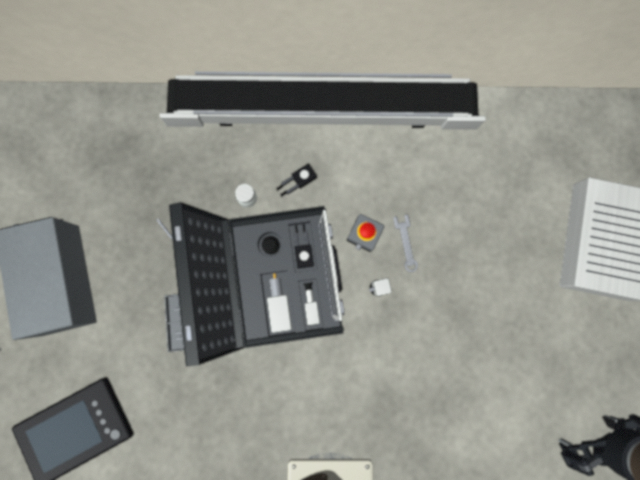

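```bash
cat > h.py <<'E'
import numpy as np, cv2
from workcell import bot, imaging, order
from scipy.spatial.transform import Rotation as R
def proj(n,P):
    m=imaging.camera_model(n); P=np.atleast_2d(P)
    f=240/np.tan(np.radians(m['fovy']/2))
    c=(P-m['eye'])@R.from_quat(m['rotation']).as_matrix()
    return np.c_[m['cx']+f*c[:,0]/-c[:,2], m['cy']-f*c[:,1]/-c[:,2]]
def case2w(p,P):
    c,s=np.cos(p[2]),np.sin(p[2]); P=np.atleast_2d(P)
    return np.c_[p[0]+c*P[:,0]-s*P[:,1],p[1]+s*P[:,0]+c*P[:,1],P[:,2]]
def flap(q,x,r,o=1): return [x,-.095+r*np.cos(q)-o*.0025*np.sin(q),.064+r*np.sin(q)+o*.0025*np.cos(q)]
def lid(q,x,r,t=.026): return [x,.110-r*np.cos(q)+t*np.sin(q),.082+r*np.sin(q)+t*np.cos(q)]
E
python3 - <<'E'
import cv2
a=cv2.imread('pics/top0.png')[190:375,150:400]
cv2.imwrite('pics/tc.png',cv2.resize(a,None,fx=3.2,fy=3.2,interpolation=cv2.INTER_CUBIC))
a=cv2.imread('pics/side0.png')[120:310,220:480]
cv2.imwrite('pics/sc.png',cv2.resize(a,None,fx=3,fy=3,interpolation=cv2.INTER_CUBIC))
E
```

```text
(no output)
```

View pics/tc.png

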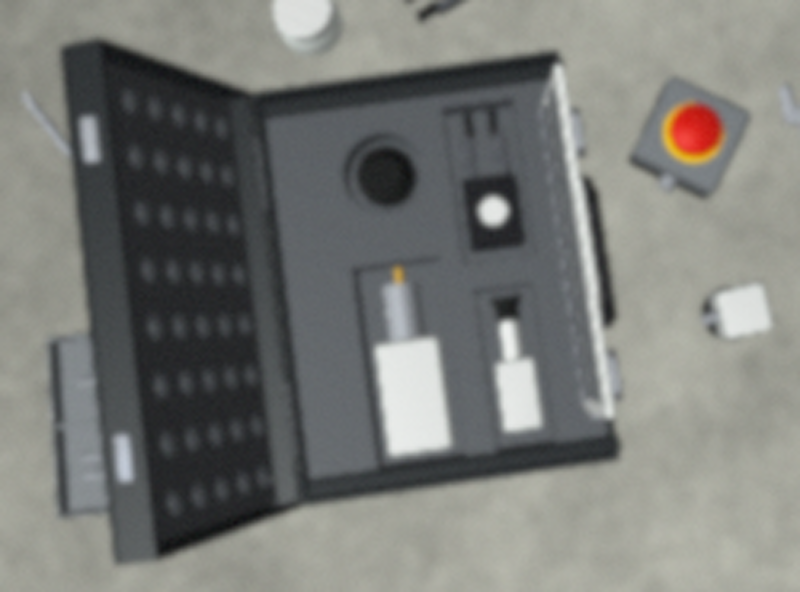

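View pics/sc.png

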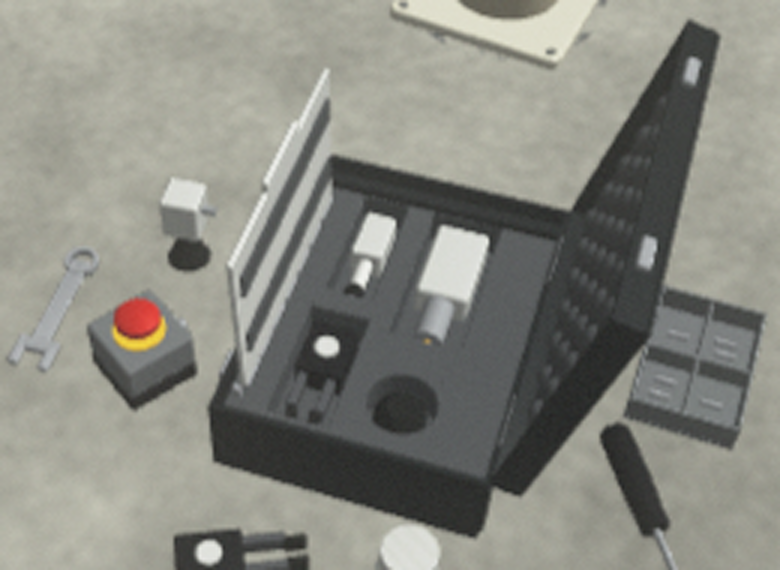

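```bash
cat > fit.py <<'E'
from h import *
from scipy.optimize import least_squares
T=lambda u,v:(150+u/3.2,190+v/3.2); S=lambda u,v:(220+u/3,120+v/3)
def pts(p):
    q,l=p[3],p[4]
    return [("top",[.145,-.11,.08],T(557,53)),("top",[-.145,-.11,.08],T(617,452)),
    ("top",lid(l,.145,.22),T(65,48)),("top",lid(l,.145,.22,0),T(100,40)),("top",lid(l,-.145,.22),T(118,560)),("top",lid(l,-.145,.22,0),T(155,555)),
    ("side",[.145,-.11,.08],S(212,405)),("side",[.145,-.11,.0],S(212,460)),("side",[.145,.11,.08],S(490,487)),("side",[.145,.11,0],S(478,535)),("side",[-.145,-.11,.08],S(333,155)),
    ("side",lid(l,-.145,.22),S(718,38)),("side",lid(l,-.145,.22,0),S(688,22)),("side",lid(l,.145,.22),S(645,342)),("side",lid(l,.145,.22,0),S(610,328)),
    ("side",flap(q,-.11,.145,0),S(328,72)),("side",flap(q,.11,.145,0),S(232,265)),("top",flap(q,.11,.145,0),T(560,68)),("top",flap(q,-.11,.145,0),T(610,415))]
def res(p): return np.concatenate([(proj(n,case2w(p,P))[0]-m) for n,P,m in pts(p)])
s=least_squares(res,[.45,.1,0,1.5,1.6],loss='soft_l1')
print(s.x); print(res(s.x).reshape(-1,2).round(1))
p=s.x
from pprint import pprint
for n,P in [('flap hinge',[0,-.095,.064]),('flap edge',flap(p[3],0,.155)),('lid edge',lid(p[4],0,.22)),('lid inner',lid(p[4],0,.22,0)),('lidhinge',[0,.11,.082])]: print(n,case2w(p,P)[0].round(4))
def plane(n,uv,z):
    m=imaging.camera_model(n);f=240/np.tan(np.radians(m['fovy']/2))
    d=R.from_quat(m['rotation']).as_matrix()@np.array([(uv[0]-m['cx'])/f,-(uv[1]-m['cy'])/f,-1]);e=m['eye']
    return (e+d*(z-e[2])/d[2]).round(3)
print('estop top',plane('top',T(693,132),.075),'stood',plane('top',T(745,310),.08),plane('side',S(190,257),0))
print('jar',plane('top',T(303,12),.062),'grip',plane('top',(304,175),.03),'tray',plane('side',(453,240),.01))
E
python3 fit.py
```

```text
[0.51046053 0.10616839 0.14242374 1.61001859 1.78868861]
[[ 0.  -1.4]
 [-0.2  2.3]
 [-1.8 -2.1]
 [ 0.5 -2.1]
 [-2.1  0.7]
 [ 0.2  0.7]
 [-1.3  0.4]
 [ 0.6  0.7]
 [-0.6  0.1]
 [-0.5  1.9]
 [-1.6 -0.7]
 [ 1.1 -1.6]
 [-0.2 -0.9]
 [ 1.2 -2. ]
 [-0.8 -2.9]
 [-0.1 -1.5]
 [-1.3  0.3]
 [-0.7 -1.5]
 [-0.3  0.9]]
flap hinge [0.5239 0.0121 0.064 ]
flap edge [0.5252 0.0036 0.2188]
lid edge [0.4845 0.2873 0.2912]
lid inner [0.4881 0.2621 0.2968]
lidhinge [0.4948 0.2151 0.082 ]
estop top [ 0.611 -0.079  0.075] stood [ 0.485 -0.113  0.08 ] [ 0.487 -0.111  0.   ]
jar [0.699 0.201 0.062] grip [0.753 0.064 0.03 ] tray [0.397 0.337 0.01 ]
```

Call:
{"name": "carry_out", "arguments": {
  "moves": [
    [-0.5, -1, 0, -0.8, -1],
    [-0.5, -1, 0, -0.8, -1],
    [-0.5, -1, 0, -0.8, -1],
    [-0.5, -1, 0, -0.8, -1],
    [-0.5, -1, 0, -0.8, -1],
    [-0.5, -1, 0, -0.8, -1],
    [-0.5, -1, 0, -0.8, -1],
    [-0.5, -1, 0, -0.8, -1],
    [-0.5, -1, 0, -0.8, -1],
    [-0.5, -1, 0, -0.8, -1]
  ]
}}

```text
clock: 1.1
eef_pos: [0.2873, -0.3601, 0.2309]
tool_rot: [0.998, 0.07, -0.0, -0.0]
ft_force: [-0.0, 0.8, 0.2]
grip_width: -0.0002
```

```bash
cat >> h.py <<'E'
p0=np.array([.5105,.1062,.1424])
def st(target=None):
    o=bot.get_obs(); M=R.from_quat(o['tool_rot']).as_matrix(); e=o['eef_pos']
    c,s=np.cos(p0[2]),np.sin(p0[2]); d=e[:2]-p0[:2]
    print('t',o['clock'],'case xyz',np.r_[c*d[0]+s*d[1],-s*d[0]+c*d[1],e[2]].round(4),'az',np.arctan2(M[1,0],M[0,0]).round(3),'F',o['ft_force'].round(1),'w',o['grip_width'].round(4))
    if target is not None: print('units to go',(M.T@(case2w(p0,target)[0]-e)/.1).round(3))
E
python3 -c "
from h import *
st([0,-.14,.195])"
```

```text
Traceback (most recent call last):
  File "h.py", line 18, in st
    print('t',o['clock'],'case xyz',np.r_[c*d[0]+s*d[1],-s*d[0]+c*d[1],e[2]].round(4),'az',np.arctan2(M[1,0],M[0,0]).round(3),'F',o['ft_force'].round(1),'w',o['grip_width'].round(4))
                                                                                                                                                             ^^^^^^^^^^^^^^^^^^^^^
AttributeError: 'float' object has no attribute 'round'
```

```bash
sed -i "s/o\['grip_width'\].round(4)/o['grip_width']/" h.py; python3 -c "
from h import *
st([0,-.14,.195])"
```

```text
t 1.1 case xyz [-0.2871 -0.4299  0.2309] az 0.14 F [-0.   0.8  0.2] w -0.00019852983994540579
units to go [ 2.865 -2.904  0.36 ]
```

Call:
{"name": "carry_out", "arguments": {
  "moves": [
    [0.3, -0.3, 0, 0, -1],
    [0.6, -0.6, 0, 0, -1],
    [0.95, -0.95, 0, 0, -1],
    [0.95, -0.95, 0, 0, -1]
  ]
}}

```text
clock: 1.5
eef_pos: [0.3709, -0.2488, 0.2311]
tool_rot: [0.997, 0.074, 0.0, -0.001]
ft_force: [-0.2, -0.2, 0.9]
grip_width: -0.0002
```

Call:
{"name": "carry_out", "arguments": {
  "moves": [
    [0.3, -0.3, 0, 0, -1],
    [0.6, -0.6, 0, 0, -1],
    [0.95, -0.95, 0, 0, -1],
    [0.95, -0.95, 0, 0, -1]
  ]
}}

```text
clock: 1.9
eef_pos: [0.4515, -0.1421, 0.231]
tool_rot: [0.997, 0.073, 0.001, -0.001]
ft_force: [-0.1, -1.0, 0.2]
grip_width: -0.0001
```

Call:
{"name": "carry_out", "arguments": {
  "moves": [
    [0.3, -0.2, 0.1, 0, -1],
    [0.6, -0.4, 0.2, 0, -1],
    [0.95, -0.7, 0.3, 0, -1],
    [0.95, -0.8, 0.36, 0, -1],
    [0.95, -0.8, 0.36, 0, -1],
    [0.95, -0.8, 0.36, 0, -1]
  ]
}}

```text
clock: 2.5
eef_pos: [0.5309, -0.0542, 0.1952]
tool_rot: [0.998, 0.07, -0.001, 0.0]
ft_force: [0.2, -0.5, -0.4]
grip_width: 0.0001
```

```bash
python3 -c "
from h import *
st([0,-.14,.195])
for n in('side','top'):
    cv2.imwrite(f'pics/{n}1.png',imaging.camera(n)[:,:,::-1])"
```

```text
t 2.5 case xyz [-0.0026 -0.1617  0.1952] az 0.139 F [ 0.2 -0.5 -0.4] w 9.233834779267373e-05
units to go [ 0.025 -0.217  0.002]
```

View pics/side1.png

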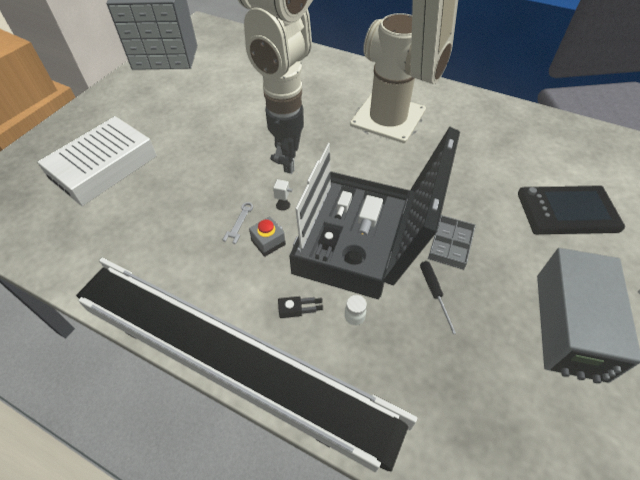

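```bash
python3 -c "
from h import *
st()
for q in np.arange(1.6,-.05,-.1):
    f=flap(q,0,.125); y=f[1]-.011; print(round(q,2),'TCP case y z',round(y,4),round(f[2],4),'units ty tz',round(-(y+.1617)*10,2),round(-(f[2]-.1952)*10,2))"
```

```text
t 2.6 case xyz [-0.0022 -0.1621  0.196 ] az 0.138 F [-0.5  0.1  0.7] w -3.0611713989486304e-05
1.6 TCP case y z -0.1121 0.1889 units ty tz -0.5 0.06
1.5 TCP case y z -0.0997 0.1889 units ty tz -0.62 0.06
1.4 TCP case y z -0.0872 0.1876 units ty tz -0.74 0.08
1.3 TCP case y z -0.075 0.1851 units ty tz -0.87 0.1
1.2 TCP case y z -0.063 0.1814 units ty tz -0.99 0.14
1.1 TCP case y z -0.0515 0.1765 units ty tz -1.1 0.19
1.0 TCP case y z -0.0406 0.1705 units ty tz -1.21 0.25
0.9 TCP case y z -0.0303 0.1635 units ty tz -1.31 0.32
0.8 TCP case y z -0.0207 0.1554 units ty tz -1.41 0.4
0.7 TCP case y z -0.012 0.1464 units ty tz -1.5 0.49
0.6 TCP case y z -0.0042 0.1366 units ty tz -1.57 0.59
0.5 TCP case y z 0.0025 0.1261 units ty tz -1.64 0.69
0.4 TCP case y z 0.0082 0.115 units ty tz -1.7 0.8
0.3 TCP case y z 0.0127 0.1033 units ty tz -1.74 0.92
0.2 TCP case y z 0.016 0.0913 units ty tz -1.78 1.04
0.1 TCP case y z 0.0181 0.079 units ty tz -1.8 1.16
-0.0 TCP case y z 0.019 0.0665 units ty tz -1.81 1.29
```

Call:
{"name": "carry_out", "arguments": {
  "moves": [
    [0, -0.2, 0.03, 0, -1],
    [0, -0.4, 0.06, 0, -1],
    [0, -0.5, 0.06, 0, -1],
    [0, -0.56, 0.06, 0, -1],
    [0, -0.62, 0.06, 0, -1],
    [0, -0.68, 0.07, 0, -1],
    [0, -0.74, 0.08, 0, -1],
    [0, -0.8, 0.09, 0, -1],
    [0, -0.87, 0.1, 0, -1],
    [0, -0.93, 0.12, 0, -1],
    [0, -0.99, 0.14, 0, -1],
    [0, -0.99, 0.14, 0, -1],
    [0, -0.99, 0.14, 0, -1]
  ]
}}

```text
clock: 3.9
eef_pos: [0.5178, 0.0454, 0.1811]
tool_rot: [0.998, 0.071, -0.0, -0.0]
ft_force: [-0.2, 0.1, 1.1]
grip_width: 0.0003
```

```bash
python3 -c "
from h import *
st([0,-.063,.1814])
cv2.imwrite('pics/side2.png',imaging.camera('side')[80:320,180:500,::-1].repeat(2,0).repeat(2,1))"
```

```text
t 3.9 case xyz [-0.0014 -0.0612  0.1811] az 0.141 F [-0.2  0.1  1.1] w 0.00032038059295699204
units to go [ 0.014  0.018 -0.003]
```

View pics/side2.png

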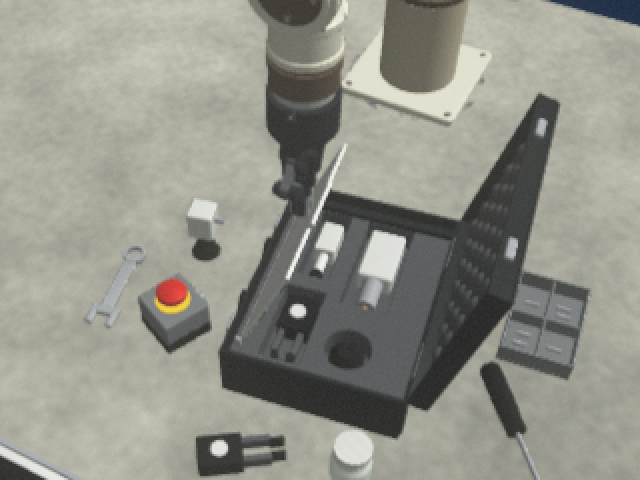

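The flap has tilted inward ahead of the fingertips (tab edge at about (315,200) in the crop), and the case hasn't moved. I'll continue along the arc.

Call:
{"name": "carry_out", "arguments": {
  "moves": [
    [0, -0.11, 0.05, 0, -1],
    [0, -0.22, 0.11, 0, -1],
    [0, -0.32, 0.18, 0, -1],
    [0, -0.37, 0.22, 0, -1],
    [0, -0.42, 0.26, 0, -1],
    [0, -0.51, 0.35, 0, -1],
    [0, -0.58, 0.45, 0, -1],
    [0, -0.65, 0.55, 0, -1],
    [0, -0.71, 0.66, 0, -1],
    [0, -0.75, 0.78, 0, -1],
    [0, -0.79, 0.9, 0, -1],
    [0, -0.8, 0.96, 0, -1],
    [0, -0.8, 0.96, 0, -1]
  ]
}}

```text
clock: 5.25
eef_pos: [0.5057, 0.1241, 0.0839]
tool_rot: [0.998, 0.07, -0.001, 0.0]
ft_force: [-0.2, 0.3, -0.2]
grip_width: 0.0
```

```bash
python3 -c "
from h import *
st([0,.019,.0655])
cv2.imwrite('pics/side3.png',imaging.camera('side')[80:320,180:500,::-1].repeat(2,0).repeat(2,1))"
```

```text
t 5.25 case xyz [-0.0022  0.0184  0.0839] az 0.141 F [-0.2  0.3 -0.2] w 3.8163857718604116e-05
units to go [ 0.023 -0.006  0.183]
```

View pics/side3.png

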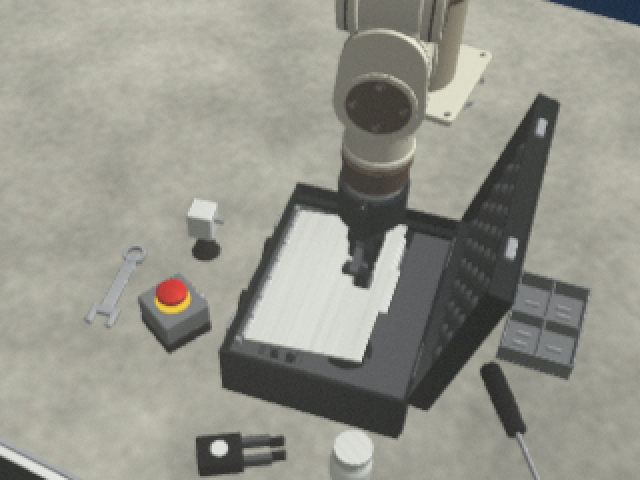

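The flap is nearly flat, with the fingertips on it near the tab (about (360,275)). I'll press down now.

Call:
{"name": "carry_out", "arguments": {
  "moves": [
    [0, 0, 0.06, 0, -1],
    [0, 0, 0.11, 0, -1],
    [0, 0, 0.15, 0, -1],
    [0, 0, 0.18, 0, -1],
    [0, 0, 0.19, 0, -1],
    [0, 0, 0.19, 0, -1],
    [0, 0, 0.19, 0, -1]
  ]
}}

```text
clock: 6.0
eef_pos: [0.5068, 0.1241, 0.0666]
tool_rot: [0.998, 0.07, 0.0, 0.0]
ft_force: [-1.1, 0.1, 2.1]
grip_width: 0.0
```

```bash
python3 -c "
from h import *
st()"
```

```text
t 6.0 case xyz [-0.0011  0.0182  0.0666] az 0.141 F [-1.1  0.1  2.1] w 1.4617378357495729e-05
```

Call:
{"name": "carry_out", "arguments": {
  "moves": [
    [0, 0, 0.02, 0, -1],
    [0, 0, 0.03, 0, -1],
    [0, 0, 0.03, 0, -1],
    [0, 0, 0.03, 0, -1]
  ]
}}

```text
clock: 6.4
eef_pos: [0.5069, 0.1241, 0.0663]
tool_rot: [0.998, 0.07, 0.001, -0.0]
ft_force: [-6.6, -2.6, 20.9]
grip_width: -0.0002
```

```bash
python3 -c "
from h import *
st()
cv2.imwrite('pics/side4.png',imaging.camera('side')[80:320,180:500,::-1].repeat(2,0).repeat(2,1))"
```

```text
t 6.4 case xyz [-0.001   0.0182  0.0663] az 0.141 F [-6.6 -2.6 20.9] w -0.00015812677063521658
```

View pics/side4.png

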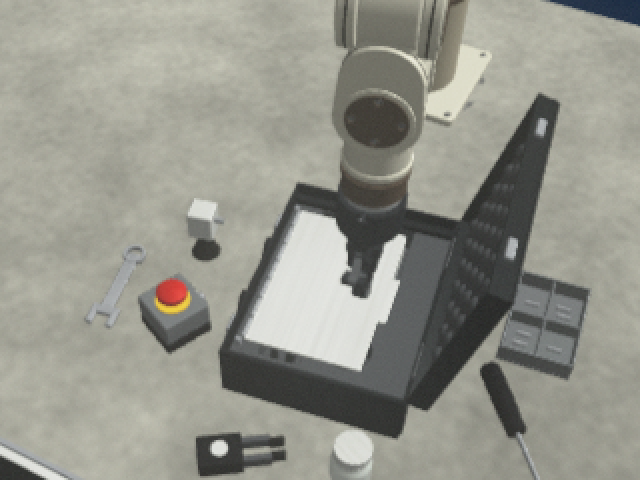

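Flap on its stop (21 N, z = flat). Now I'll retreat up and cross over the lid.

Call:
{"name": "carry_out", "arguments": {
  "moves": [
    [0, 0, -0.1, 0, -1],
    [0, 0, -0.4, 0, -1],
    [0, 0, -0.7, 0, -1],
    [0, 0, -1, 0, -1],
    [0, 0, -1, 0, -1]
  ]
}}

```text
clock: 6.95
eef_pos: [0.5097, 0.1249, 0.1677]
tool_rot: [0.998, 0.07, 0.004, -0.001]
ft_force: [0.8, 0.7, 0.1]
grip_width: 0.0001
```

Call:
{"name": "carry_out", "arguments": {
  "moves": [
    [0, 0, -0.3, 0, -1],
    [0, 0, -0.7, 0, -1],
    [0, 0, -1, 0, -1],
    [0, 0, -1, 0, -1]
  ]
}}

```text
clock: 7.35
eef_pos: [0.509, 0.1247, 0.2673]
tool_rot: [0.998, 0.07, 0.004, -0.001]
ft_force: [0.6, -0.3, 1.0]
grip_width: 0.0001
```

Call:
{"name": "carry_out", "arguments": {
  "moves": [
    [0, 0, -0.3, 0, -1],
    [0, 0, -0.7, 0, -1],
    [0, 0, -1, 0, -1],
    [0, 0, -1, 0, -1]
  ]
}}

```text
clock: 7.75
eef_pos: [0.5083, 0.1245, 0.3663]
tool_rot: [0.998, 0.07, 0.003, -0.001]
ft_force: [-0.0, 0.4, 0.3]
grip_width: -0.0002
```

```bash
python3 -c "
from h import *
st([0.01,.25,.35])
cv2.imwrite('pics/side5.png',imaging.camera('side')[:,:,::-1])"
```

```text
t 7.75 case xyz [0.0004 0.0185 0.3663] az 0.141 F [-0.   0.4  0.3] w -0.00020055608090815865
units to go [ 0.091 -2.315  0.165]
```

View pics/side5.png

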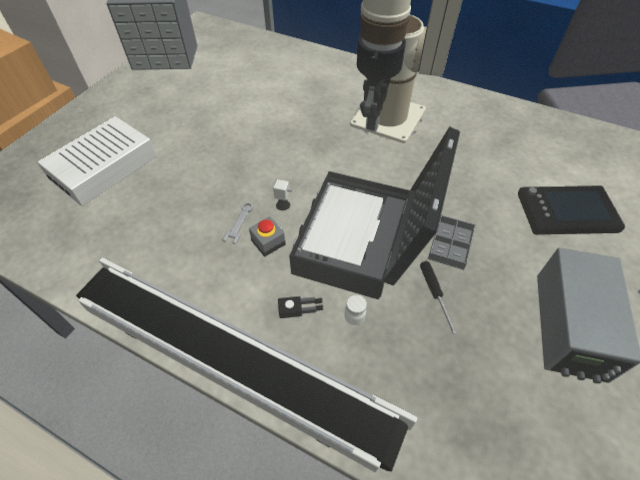

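The flap is flat and stays there, and the bystanders are unmoved. The lid top is still at about (452,135).

Call:
{"name": "carry_out", "arguments": {
  "moves": [
    [0, -0.3, 0, 0, -1],
    [0, -0.7, 0, 0, -1],
    [0, -1, 0, 0, -1],
    [0, -1, 0, 0, -1]
  ]
}}

```text
clock: 8.2
eef_pos: [0.4915, 0.2261, 0.3598]
tool_rot: [0.997, 0.073, -0.003, 0.0]
ft_force: [0.8, -0.2, -1.0]
grip_width: 0.0003
```

Call:
{"name": "carry_out", "arguments": {
  "moves": [
    [0, -0.3, 0, 0, -1],
    [0, -0.7, 0, 0, -1],
    [0, -1, 0, 0, -1],
    [0, -1, 0, 0, -1]
  ]
}}

```text
clock: 8.6
eef_pos: [0.4778, 0.3245, 0.36]
tool_rot: [0.997, 0.072, -0.002, 0.001]
ft_force: [0.8, -0.4, 0.1]
grip_width: 0.0004
```

Call:
{"name": "carry_out", "arguments": {
  "moves": [
    [0, -0.2, 0, 0, -1],
    [0, -0.35, 0, 0, -1],
    [0, -0.4, 0, 0, -1],
    [0, -0.4, 0, 0, -1]
  ]
}}

```text
clock: 9.0
eef_pos: [0.4732, 0.3617, 0.3624]
tool_rot: [0.998, 0.07, -0.001, 0.001]
ft_force: [1.0, -0.3, 0.1]
grip_width: -0.0
```

```bash
python3 -c "
from h import *
st([0,.25,.26])
for n in('side','top'):
    cv2.imwrite(f'pics/{n}6.png',imaging.camera(n)[:,:,::-1])"
```

```text
t 9.0 case xyz [-0.0007  0.2582  0.3624] az 0.141 F [ 1.  -0.3  0.1] w -4.4575158693570396e-05
units to go [0.008 0.081 1.025]
```

View pics/side6.png

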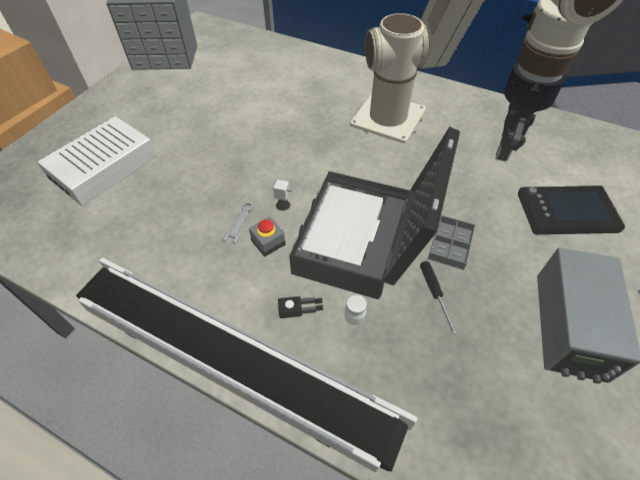

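View pics/top6.png

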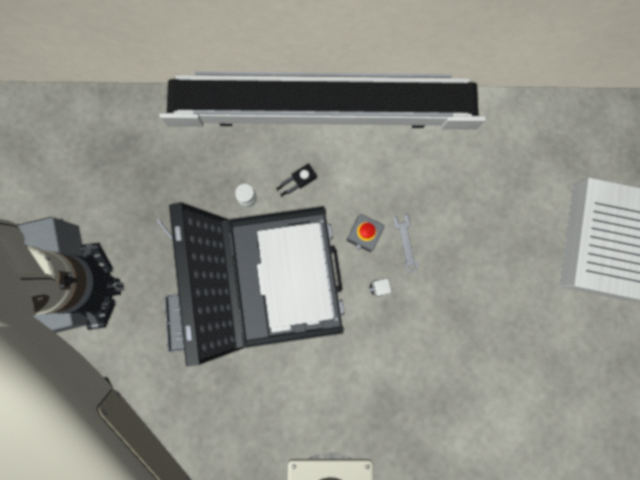

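Call:
{"name": "carry_out", "arguments": {
  "moves": [
    [0, 0, 0.3, 0, -1],
    [0, 0, 0.6, 0, -1],
    [0, 0, 0.9, 0, -1],
    [0, 0, 1, 0, -1],
    [0, 0, 1, 0, -1]
  ]
}}

```text
clock: 9.6
eef_pos: [0.4726, 0.3606, 0.262]
tool_rot: [0.998, 0.07, -0.001, 0.001]
ft_force: [0.2, -0.4, 0.1]
grip_width: 0.0001
```

```bash
python3 -c "
from h import *
st([0,.25,.26])
o=bot.get_obs();e=o['eef_pos'];M=R.from_quat(o['tool_rot']).as_matrix()
for q in np.arange(1.8,-.05,-.1):
    f=lid(q,0,.19); P=[0,f[1]+.011,f[2]]; print(round(q,2),np.round(P,4),((case2w(p0,P)[0]-e)@M*10).round(2))"
```

```text
t 9.6 case xyz [-0.0014  0.2572  0.262 ] az 0.14 F [ 0.2 -0.4  0.1] w 0.00010526036427973918
units to go [0.015 0.072 0.02 ]
1.8 [0.     0.1895 0.2611] [0.02 0.68 0.01]
1.7 [0.     0.1713 0.2671] [ 0.02  0.86 -0.05]
1.6 [0.     0.1525 0.2712] [ 0.02  1.05 -0.09]
1.5 [0.     0.1335 0.2734] [ 0.02  1.24 -0.11]
1.4 [0.     0.1143 0.2737] [ 0.02  1.43 -0.11]
1.3 [0.     0.0952 0.272 ] [ 0.02  1.62 -0.1 ]
1.2 [0.     0.0764 0.2685] [ 0.02  1.81 -0.06]
1.1 [0.     0.058  0.2631] [ 0.02  1.99 -0.01]
1.0 [0.     0.0402 0.2559] [0.02 2.17 0.07]
0.9 [0.     0.0233 0.247 ] [0.02 2.34 0.15]
0.8 [0.     0.0073 0.2364] [0.02 2.5  0.26]
0.7 [ 0.     -0.0076  0.2243] [0.02 2.65 0.38]
0.6 [ 0.     -0.0211  0.2107] [0.02 2.78 0.52]
0.5 [ 0.     -0.0333  0.1959] [0.02 2.9  0.67]
0.4 [ 0.     -0.0439  0.1799] [0.02 3.01 0.83]
0.3 [ 0.     -0.0528  0.163 ] [0.03 3.1  1.  ]
0.2 [ 0.     -0.06    0.1452] [0.03 3.17 1.17]
0.1 [ 0.     -0.0655  0.1268] [0.03 3.22 1.36]
-0.0 [ 0.    -0.069  0.108] [0.03 3.26 1.55]
```

Call:
{"name": "carry_out", "arguments": {
  "moves": [
    [0, 0.3, 0, 0, -1],
    [0, 0.45, 0, 0, -1],
    [0, 0.55, 0, 0, -1],
    [0, 0.62, 0, 0, -1],
    [0, 0.7, 0, 0, -1],
    [0, 0.78, -0.03, 0, -1],
    [0, 0.86, -0.05, 0, -1],
    [0, 0.95, -0.07, 0, -1],
    [0, 1, -0.09, 0, -1],
    [0, 1, -0.09, 0, -1]
  ]
}}

```text
clock: 10.6
eef_pos: [0.4872, 0.2615, 0.2722]
tool_rot: [0.998, 0.07, -0.0, 0.001]
ft_force: [0.7, -0.4, 0.9]
grip_width: 0.0001
```

```bash
python3 -c "
from h import *
st([0,.1525,.2712])
cv2.imwrite('pics/side7.png',imaging.camera('side')[:,:,::-1])"
```

```text
t 10.6 case xyz [-0.0011  0.1571  0.2722] az 0.139 F [ 0.7 -0.4  0.9] w 9.758562671130179e-05
units to go [0.011 0.045 0.01 ]
```

View pics/side7.png

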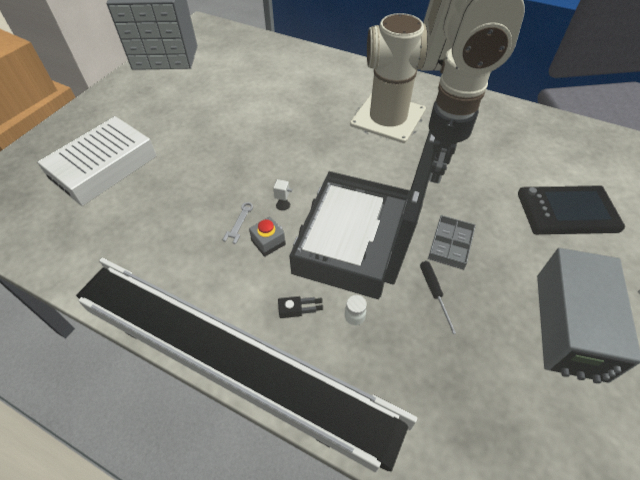

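The lid is moving, now just past upright, and the case hasn't moved. I'll keep following the arc.

Call:
{"name": "carry_out", "arguments": {
  "moves": [
    [0, 0.12, -0.01, 0, -1],
    [0, 0.24, -0.02, 0, -1],
    [0, 0.33, -0.02, 0, -1],
    [0, 0.43, -0.02, 0, -1],
    [0, 0.53, -0.01, 0, -1],
    [0, 0.62, 0, 0, -1],
    [0, 0.72, 0.02, 0, -1],
    [0, 0.81, 0.04, 0, -1],
    [0, 0.9, 0.06, 0, -1],
    [0, 1, 0.09, 0, -1],
    [0, 1, 0.09, 0, -1]
  ]
}}

```text
clock: 11.75
eef_pos: [0.501, 0.1619, 0.2624]
tool_rot: [0.998, 0.069, -0.001, 0.001]
ft_force: [-0.7, 1.1, -0.8]
grip_width: 0.0003
```

```bash
python3 -c "
from h import *
st()
cv2.imwrite('pics/side8.png',imaging.camera('side')[80:320,180:500,::-1].repeat(2,0).repeat(2,1))
o=bot.get_obs();e=o['eef_pos'];M=R.from_quat(o['tool_rot']).as_matrix()
for q in np.arange(1.1,-.05,-.1):
    f=lid(q,0,.19); P=[0,f[1]+.011,f[2]]; print(round(q,2),np.round(P,4),((case2w(p0,P)[0]-e)@M*10).round(2))"
```

```text
t 11.75 case xyz [-0.0015  0.0565  0.2624] az 0.139 F [-0.7  1.1 -0.8] w 0.0002849102585603194
1.1 [0.     0.058  0.2631] [ 0.02 -0.01 -0.01]
1.0 [0.     0.0402 0.2559] [0.02 0.17 0.06]
0.9 [0.     0.0233 0.247 ] [0.02 0.34 0.15]
0.8 [0.     0.0073 0.2364] [0.02 0.5  0.26]
0.7 [ 0.     -0.0076  0.2243] [0.02 0.64 0.38]
0.6 [ 0.     -0.0211  0.2107] [0.02 0.78 0.52]
0.5 [ 0.     -0.0333  0.1959] [0.02 0.9  0.67]
0.4 [ 0.     -0.0439  0.1799] [0.02 1.01 0.83]
0.3 [ 0.     -0.0528  0.163 ] [0.02 1.1  1.  ]
0.2 [ 0.     -0.06    0.1452] [0.02 1.17 1.17]
0.1 [ 0.     -0.0655  0.1268] [0.02 1.22 1.36]
-0.0 [ 0.    -0.069  0.108] [0.03 1.26 1.55]
```

View pics/side8.png

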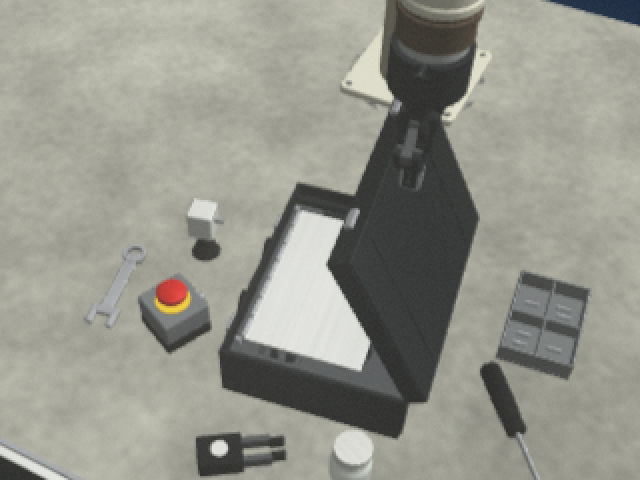

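The lid is at about 1.1 rad with the fingertips on its outer face (410,180), and the flap is still flat. I'll continue.

Call:
{"name": "carry_out", "arguments": {
  "moves": [
    [0, 0.09, 0.03, 0, -1],
    [0, 0.17, 0.06, 0, -1],
    [0, 0.26, 0.1, 0, -1],
    [0, 0.34, 0.15, 0, -1],
    [0, 0.42, 0.2, 0, -1],
    [0, 0.5, 0.26, 0, -1],
    [0, 0.57, 0.32, 0, -1],
    [0, 0.64, 0.38, 0, -1],
    [0, 0.71, 0.45, 0, -1],
    [0, 0.78, 0.52, 0, -1],
    [0, 0.84, 0.59, 0, -1],
    [0, 0.9, 0.67, 0, -1],
    [0, 0.95, 0.75, 0, -1],
    [0, 1, 0.83, 0, -1],
    [0, 1, 0.83, 0, -1]
  ]
}}

```text
clock: 13.3
eef_pos: [0.514, 0.0641, 0.1784]
tool_rot: [0.998, 0.07, -0.002, 0.0]
ft_force: [0.6, -0.3, -0.9]
grip_width: 0.0002
```

```bash
python3 -c "
from h import *
st([0,-.072,.108])
cv2.imwrite('pics/side9.png',imaging.camera('side')[80:320,180:500,::-1].repeat(2,0).repeat(2,1))
o=bot.get_obs();e=o['eef_pos'];M=R.from_quat(o['tool_rot']).as_matrix()
for q in np.arange(.4,-.05,-.1):
    f=lid(q,0,.19); P=[0,f[1]+.011,f[2]]; print(round(q,2),np.round(P,4),((case2w(p0,P)[0]-e)@M*10).round(2))"
```

```text
t 13.3 case xyz [-0.0025 -0.0422  0.1784] az 0.14 F [ 0.6 -0.3 -0.9] w 0.00020443732730790834
units to go [0.029 0.298 0.704]
0.4 [ 0.     -0.0439  0.1799] [ 0.02  0.02 -0.01]
0.3 [ 0.     -0.0528  0.163 ] [0.02 0.11 0.16]
0.2 [ 0.     -0.06    0.1452] [0.02 0.18 0.34]
0.1 [ 0.     -0.0655  0.1268] [0.02 0.24 0.52]
0.0 [ 0.    -0.069  0.108] [0.02 0.27 0.71]
```

View pics/side9.png

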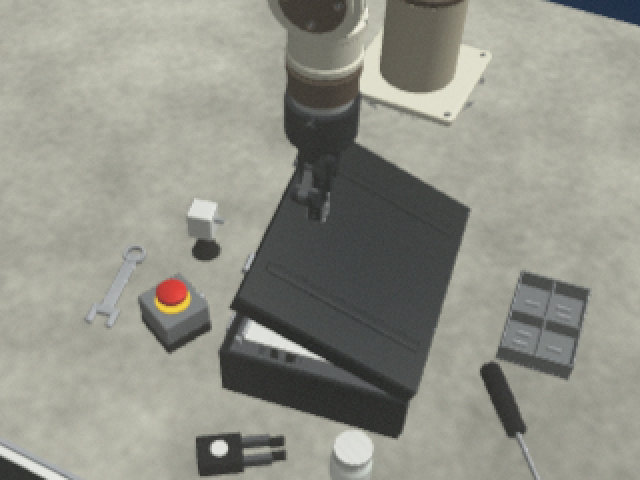

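The lid is at about 0.4 rad and everything else is in place. I'll close it the rest of the way.

Call:
{"name": "carry_out", "arguments": {
  "moves": [
    [0, 0.06, 0.08, 0, -1],
    [0, 0.11, 0.16, 0, -1],
    [0, 0.15, 0.25, 0, -1],
    [0, 0.18, 0.34, 0, -1],
    [0, 0.21, 0.43, 0, -1],
    [0, 0.24, 0.52, 0, -1],
    [0, 0.26, 0.6, 0, -1],
    [0, 0.27, 0.66, 0, -1],
    [0, 0.27, 0.7, 0, -1],
    [0, 0.27, 0.72, 0, -1],
    [0, 0.27, 0.73, 0, -1],
    [0, 0.27, 0.73, 0, -1],
    [0, 0.27, 0.73, 0, -1]
  ]
}}

```text
clock: 14.65
eef_pos: [0.5185, 0.0378, 0.108]
tool_rot: [0.998, 0.07, -0.0, 0.0]
ft_force: [-2.0, -0.6, 5.4]
grip_width: -0.0003
```

```bash
python3 -c "
from h import *
st()
cv2.imwrite('pics/side10.png',imaging.camera('side')[80:320,180:500,::-1].repeat(2,0).repeat(2,1))"
```

```text
t 14.65 case xyz [-0.0018 -0.0688  0.108 ] az 0.141 F [-2.  -0.6  5.4] w -0.00028171829411206573
```

View pics/side10.png

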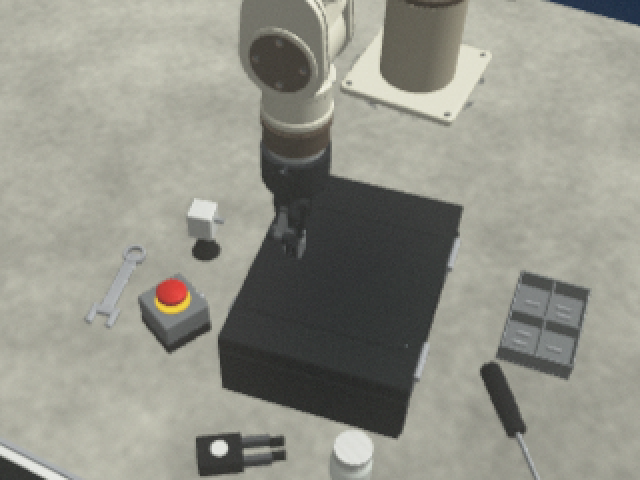

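The lid looks shut. I'll press a bit harder to confirm it's on the stop.

Call:
{"name": "carry_out", "arguments": {
  "moves": [
    [0, 0, 0.02, 0, -1],
    [0, 0, 0.03, 0, -1],
    [0, 0, 0.03, 0, -1],
    [0, 0, 0.03, 0, -1]
  ]
}}

```text
clock: 15.1
eef_pos: [0.5186, 0.0379, 0.1079]
tool_rot: [0.998, 0.07, 0.001, 0.0]
ft_force: [-9.0, -1.4, 21.6]
grip_width: -0.0002
```

Call:
{"name": "carry_out", "arguments": {
  "moves": [
    [0, 0, -0.1, 0, -1],
    [0, 0, -0.3, 0, -1],
    [0, 0, -0.7, 0, -1],
    [0, 0, -1, 0, -1],
    [0, 0, -1, 0, -1],
    [0, 0, -1, 0, -1]
  ]
}}

```text
clock: 15.7
eef_pos: [0.5194, 0.0383, 0.205]
tool_rot: [0.998, 0.07, 0.001, -0.0]
ft_force: [-1.0, 0.3, -0.7]
grip_width: -0.0004
```

```bash
python3 -c "
from h import *
st()
for n,sl in(('side',np.s_[80:320,180:500]),('top',np.s_[150:390,120:440])):
    im=imaging.camera(n)[:,:,::-1].copy()
    for P in [[x,y,z] for x in(-.145,.145) for y in (-.11,.11) for z in (0,.108)]:
        cv2.circle(im,tuple(int(round(v)) for v in proj(n,case2w(p0,P))[0]),2,(0,0,255),-1)
    cv2.imwrite(f'pics/{n}11.png',im[sl].repeat(2,0).repeat(2,1))"
```

```text
t 15.7 case xyz [-0.0008 -0.0685  0.205 ] az 0.141 F [-1.   0.3 -0.7] w -0.0003947501942984879
```

View pics/side11.png

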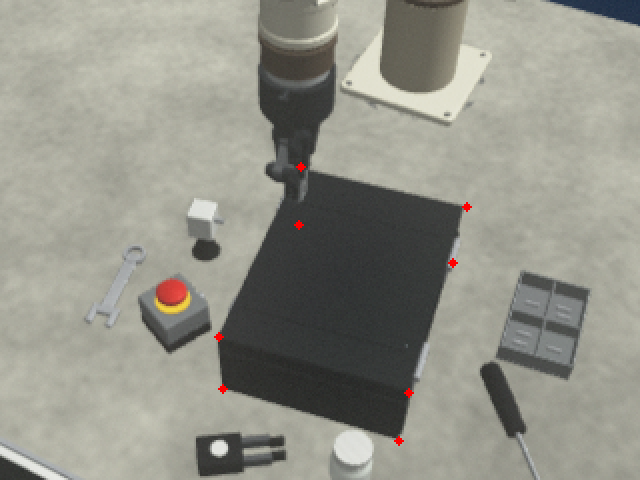

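View pics/top11.png

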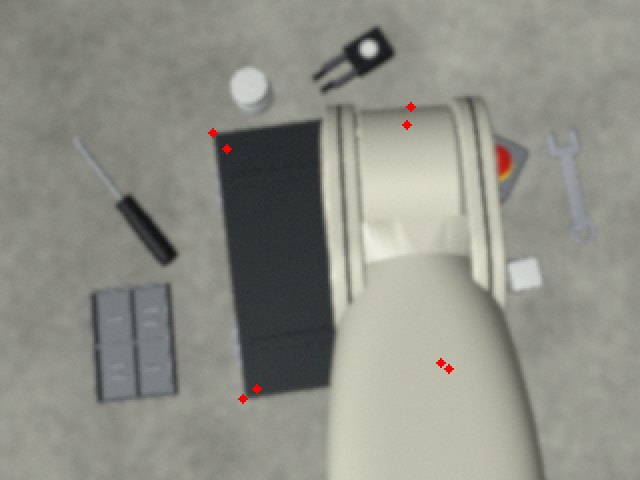

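The predicted shut-lid corners match the picture within about 2 mm. The case and bystanders haven't moved and the arm is clear, so I'm handing in.

```bash
python3 -c "
from workcell import order
print(order.job_done())"
```

```text
the job is handed in; nothing more can be done
None
```

The case is closed and the job is handed in at about 15.8 s. I pushed only, with the gripper shut. The flap went over and down onto its stop, then the lid was pushed over from behind and pressed onto the rim.

- **Flap:** the fingertips stopped at 66 mm height under about 21 N, against 66.5 mm expected for flat. The pictures showed it still flat after I backed off, before the lid came down.
- **Lid:** the fingertips stopped at 108 mm under about 22 N, which is the stated height of the shut lid. After I backed off, the predicted corners for a shut lid matched the last side picture to about 2 mm where they could be seen.
- **Surroundings:** the case had not visibly moved, the bystanders that could be seen stood where they were, and the arm was about 97 mm clear of the lid.
- **Limits of the checks:** the arm hid the case's front part in the last top picture and one lid corner in the side one. The tools under the flap could not be seen after it closed. The lid and flap angles come from contact height and pictures, not a joint reading.

None of the checks failed or disagreed.

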